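# Scan the slide box with the trigger scanner

### The arm

A 7-joint arm with a two-finger parallel gripper is mounted at the origin on a cart in front of the work surface, level with it; the furniture and walls round the work are solid. World frame = base frame: x ahead of the robot, y to its left, z up, the work surface at z = 0. Lengths are in m, angles in rad, forces in N, time in s.
With the tool pointing down it reaches from about 0.425 to 0.875 m from the base axis. Payload 9.9 kg.
Tool frame: the origin (TCP) lies at the very end of the fingers, on their centre line; the grasp point (between the pads) lies 19 mm behind it (pinch_z is the distance from the TCP to the grasp point, in m); z points along the fingers, y is the line along which they close (so a half turn about z gives the same grasp; the last joint's range is limited). The gripper opens to 85 mm and grips with 20 to 120 N. Pads are 22 mm wide; open, the fingers measure 114 mm over their backs; the gripper's body (76 mm by 85 mm) begins 54 mm behind the grasp point. The pads swing forward as they close: fully open they stand 13 mm farther back than shut.
Start: joints at [1.128, 0.576, 0.025, 1.437, -0.015, 1.129, -0.057], TCP at [0.237, -0.632, 0.231] pointing down, gripper open.
Joint ranges: [-2.76, 2.76], [-0.34, 2.15], [-1.52, 1.57], [0.19, 2.46], [-1.09, 4.23], [0.17, 1.99], [-2.82, 2.82]. Speed limits (rad/s): [2.22, 2.22, 3.01, 3.01, 3.14, 3.14, 3.14].

### API

Orientations are given as [roll, pitch, yaw] about the fixed x, y, z axes, in that order (R = Rz(yaw) Ry(pitch) Rx(roll)).
In Python, from station import sense, get_image, get_calibration, close_job, regions_of, pinch_z gives the robot as it stands. The module is installed in compiled form; this text tells all that it offers.
- The arm moves only by the tool carry_out, never from a script. Its argument "rows" is a list of rows, each an object of numbers: "grip": the finger opening in m, from 0 to 0.0854; "x", "y", "z": the shift along the tool's x, y, z in m; "ax", "ay", "az": the turn, a rotation vector about the tool's x, y, z in degrees. In form: [{"grip": .., "x": .., "y": .., "z": .., "ax": .., "ay": .., "az": ..}, ...]. A call has exactly 5 rows; each row shifts and turns the commanded pose from where the row before left it, along the tool's axes as they then stand; what a row does not reach is not made up. A row lasts 1/8 s, in which the tool goes at most 62.5 mm and 10.7 degrees, less where a joint would pass 70% of its speed; a pose out of reach is approached as far as the arm can. A call with a gripper value outside its range is refused whole. The fingers move at their own pace and stop on an object; "force" is the grip in N (left out, the last holds). Time passes only in rows, so rows that do not move let the fingers close, or fill a call up. It gives the time, the measured TCP pose, the force, the opening and the grip force at its end, in the units of the state.
- sense(): the state, without advancing time (a new reading comes with each control period).
- get_image(name): name is "scene" or "side" or "wrist"; returns the picture (420x560x3 uint8, red, green, blue); there is no depth.
- get_calibration(name): a dict with "fx", "fy", "cx", "cy" (pixels), "D" ([k1, k2, p1, p2, k3] as OpenCV has them; the pictures are not rectified), "rvec" (rotation vector, rad) and "tvec" (3), from world to camera coordinates, as OpenCV has them. Camera axes: x right, y down, z forward; pixel columns grow to the right and rows downward; lengths in m; the calibration is good to about 2 mm. A picture is of the moment at which its call begins: read the wrist's pose just before it. get_calibration takes no time and is no camera call; for the wrist camera it gives the pose at the moment of the call.
- close_job(): hands the job in; it is judged then, once.
Trained networks look in the newest picture that a camera, given by its name, has taken for a name from the list of things; names that differ only in an ending like _2 or _b are one class to them, and where a whole thing is asked for, a point or a joint stands for the part that bears it (a point fixed in the world has none). Each returns a list of dicts, best first, with "conf" (0 to 1); they miss things now and then, are a little off and sometimes report something else, mostly with a low value. They report only what shows in the picture. A call takes as long as a camera call.
- regions_of(camera, thing): "region" (420x560 bool, what is visible of it) and "xy" ([column, row] in pixels, amid what is visible of it).
The state is a dict: "clock": time; "q": joint angles; "joint_vel": joint speeds; "effort": joint torques, N m; "tool_pos": TCP position; "eef_rot": TCP orientation; "wrist_force": force on the tool from outside, world axes, zero at the start; "moment": the same for the moment, N m; "finger_gap": opening from 0.0 (shut) to 1.0 (fully open); "grasp_force": force on a finger pad.
Only numpy, scipy, OpenCV 4.12 (cv2) and the standard library are available. Lean on these libraries where they do the work, as an engineer would, in place of code of your own. Each camera call takes 0.05 s, during which the arm holds its last target. There are 200 camera calls.

### The job

Book in the blue slide box that carries a barcode label with the cordless barcode scanner: carry the scanner by its head, lay it flat on the table (on the side it lies on now) and let go of it with its window squarely facing the middle of the barcode on that box, about 8 cm away. Then take it again round the grip, squeeze the orange trigger fully home and hold it for about two seconds, let it spring back, and leave the scanner lying there still aimed. The trigger must not be pulled before the scanner is aimed at the slide box, and the boxes and the other things must stay where they are.

Things in the scene. Friction and masses are not known exactly. Their poses are not given: they have to be found in the camera images.
- scanner: grey pistol-shaped scanner lying on its side, 34 mm thick (vertical), 0.2 kg. Origin: on the table under the middle of its head; x along the head out through the red window, z up, grip towards -y. Head: x -55 to 65, y -21 to 21 mm (nose bezel, x from 51: y -24 to 24). Grip: x -46 to -16, y -21 to -121 mm. Carry by the head at about x +25 mm, fingers closing along y, clear of the trigger.
- window (a point): middle of the red scanning window on the nose of the scanner, at (66.5, 0, 17) mm in the scanner's frame; axes as the scanner's, the beam goes along +x
- grip_mid (a point): point in the middle of the grip of the scanner, level with the trigger, at (-31, -52, 17) mm in the scanner's frame. With the fingers closing along the scanner's x here, one lies on the back of the grip, the other on the trigger: 47 mm apart before and about 37 mm with the trigger fully squeezed.
- trigger_face (a point): pressing point on the front of the orange trigger (46 mm long, 22 mm thick, on the +x side of the grip, just under the head), 29 mm below its hinge; moves with the trigger
- trigger (a joint): angle of the sprung trigger: 0 released (stands out from the grip), 0.30 rad fully squeezed against the stop; the spring needs about 4 to 10 N at its face and returns it to 0. The hinge is at (-14, -24) mm in the scanner's frame, upright as the scanner lies.
- slide_box: blue slide box with a barcode label on its front (any other blue box has none), 72 x 98 x 38 mm, shut. Origin: middle of its underside, x away from its labelled front face, z up. The front face, with the barcode, is at x -33 mm and faces roughly towards the robot.
- barcode (a point): middle of the white label with black bars (56 mm wide, 20 mm high) on the front of the slide box, 14.5 mm above the table; axes as the box's, the label faces -x
- tip_box: clear and white pipette-tip box, 71 x 118 x 73 mm, with a barcode label of its own on the front: not the one to be scanned. Origin: middle of its underside. It may stand left or right of the slide box.
- petri: closed round dish, 60 mm wide, 14 mm high, a bystander; origin under its middle
- well_plate: clear well plate with pink wells, 86 x 128 x 14 mm, a bystander; origin under its middle
- can: black round objective can, 41 mm wide, 68 mm high, a bystander; origin under its middle

How it is judged:
On the way, in this order (a step that is already met when the one before it is completed fails the run):
1. the scanner lies flat on the table, let go, with its trigger out and aimed at the slide box's barcode (x of barcode in the frame of window between 0.04 and 0.13 m and y of barcode in the frame of window between -0.022 and 0.022 m and angle between the x axis of scanner and the x axis of slide_box, either way round below 0.3 rad and angle between scanner's own z axis and vertical below 0.1 rad and height (world z) of scanner below 0.006 m and linear speed of scanner below 0.02 m/s and value of joint trigger below 0.06 rad and contact force between the fingers and scanner below 0.3 N), for 0.2 s.
2. the fingers squeeze the trigger home (over 0.24 rad) for a second while the scanner stays flat and aimed (x of barcode in the frame of window between 0.04 and 0.13 m and y of barcode in the frame of window between -0.022 and 0.022 m and angle between the x axis of scanner and the x axis of slide_box, either way round below 0.3 rad and angle between scanner's own z axis and vertical below 0.1 rad and height (world z) of scanner below 0.006 m and value of joint trigger above 0.24 rad and contact force between the fingers and scanner above 1 N), for 1 s.
At the end, for the whole second after the job is handed in: The scanner lies flat on the table (tilt under 0.1 rad) at rest and let go, its trigger sprung back (under 0.06 rad), still aimed: the barcode of the slide box 40 to 130 mm in front of the window, at most 22 mm to the side of the beam, the beam within 0.3 rad of square to the label (all of step 1); the robot touches nothing.
It fails at once if the trigger is pulled (over 0.12 rad) while the scanner is not aimed at the slide box's barcode (value of joint trigger above 0.12 rad and not (x of barcode in the frame of window between 0.04 and 0.13 m and y of barcode in the frame of window between -0.022 and 0.022 m and angle between the x axis of scanner and the x axis of slide_box, either way round below 0.3 rad)).
It fails at once if the slide box is pushed from its place (over 20 mm) (distance of slide_box from where it was at the start of the episode above 0.02 m).
It fails at once if the tip box, dish, well plate or can is pushed from its place (over 20 mm) (distance of any of tip_box, petri, well_plate, can from where it was at the start of the episode above 0.02 m).
It also fails if it takes over 48 s, if anything falls off the work surface, if the arm or the gripper's body presses on something with over 40 N, if the wrist force passes 120 N, or if a joint passes its speed limit or range.

## Working session

There is one attempt and no reset: what is moved stays moved. The work goes in short steps, Python scripts to look and compute and a tool call to move; the robot and the scene stay as the last step left them, time stands still between calls to the robot, and variables do not carry over. Pictures are saved under pics/ and viewed, at most 10 in all, crops included, and the job is handed in when it is done.

Besides the shell and the picture viewer there is one more tool, called after "Request:" by a JSON object that holds its "api" and its "payload". carry_out: Moves the arm, as the interface text tells. Its arguments: {"type":"object","properties":{"rows":{"type":"array","items":{"type":"object","properties":{"grip":{"type":"number"},"x":{"type":"number"},"y":{"type":"number"},"z":{"type":"number"},"ax":{"type":"number"},"ay":{"type":"number"},"az":{"type":"number"}}}},"force":{"type":"number"}},"required":["rows"]}

```bash
mkdir -p pics; cat > h.py <<'E'
import numpy as np, cv2
from scipy.spatial.transform import Rotation as R
from station import *
def cal(n):
    c=get_calibration(n);K=np.array([[c['fx'],0,c['cx']],[0,c['fy'],c['cy']],[0,0,1]])
    return K,np.array(c['D']),np.array(c['rvec'],float),np.array(c['tvec'],float)
def ray(c,px):
    K,D,r,t=c;p=cv2.undistortPoints(np.array(px,float).reshape(-1,1,2),K,D).reshape(-1,2)
    M=cv2.Rodrigues(r)[0];d=np.c_[p,np.ones(len(p))]@M;return -M.T@t.ravel(),d
def onz(c,px,z):
    o,d=ray(c,px);return (o+d*((z-o[2])/d[:,2])[:,None])[:,:2]
def proj(c,P):
    K,D,r,t=c;return cv2.projectPoints(np.array(P,float),r,t,K,D)[0].reshape(-1,2)
def tri(rs):
    A=0;b=0
    for o,d in rs:
        d=d[0]/np.linalg.norm(d[0]);P=np.eye(3)-np.outer(d,d);A=A+P;b=b+P@o
    return np.linalg.solve(A,b)
def save(n,im): cv2.imwrite(f'pics/{n}.png',im[:,:,::-1])
E
python3 - <<'E'
from h import *
s=sense();print({k:np.round(v,3) for k,v in s.items()},pinch_z)
ims=[]
for n in ['scene','side']:
    im=get_image(n);save(n,im);c=cal(n);print(n,np.round(ray(c,[[280,210]])[0],3))
    for t in ['scanner','slide_box','barcode','tip_box','petri','well_plate','can','window','trigger']:
        for r in regions_of(n,t)[:2]: print(t,round(r['conf'],2),np.round(r['xy']),r['region'].sum(),np.round(onz(c,[r['xy']],.017),3))
E
```

```text
{'clock': np.float64(0.0), 'q': array([ 1.128,  0.577,  0.025,  1.438, -0.015,  1.129, -0.056]), 'joint_vel': array([ 0.001, -0.002,  0.001,  0.   ,  0.001,  0.002, -0.003]), 'effort': array([ 0.0000e+00, -7.6577e+01,  2.2510e+00, -2.8597e+01,  1.6000e-02,
        1.3000e-02, -0.0000e+00]), 'tool_pos': array([ 0.237, -0.632,  0.23 ]), 'eef_rot': array([-3.14 ,  0.   ,  0.359]), 'wrist_force': array([ 0.789, -0.079,  0.658]), 'moment': array([-0.02 ,  0.004, -0.003]), 'grasp_force': np.float64(0.0), 'finger_gap': np.float64(1.0)} 0.0187
scene [0.046 0.873 0.702]
scanner 0.88 [336. 168.] 615 [[ 0.49 -0.34]]
scanner 0.36 [262. 176.] 933 [[ 0.694 -0.173]]
slide_box 0.68 [188. 242.] 982 [[0.69  0.232]]
barcode 0.76 [187. 240.] 973 [[0.697 0.227]]
barcode 0.73 [174. 321.] 466 [[0.54  0.464]]
tip_box 0.71 [262. 177.] 912 [[ 0.693 -0.168]]
petri 0.68 [174. 320.] 435 [[0.541 0.464]]
well_plate 0.96 [244. 319.] 1089 [[0.408 0.388]]
window 0.58 [332. 170.] 654 [[ 0.495 -0.318]]
trigger 0.6 [330. 171.] 69 [[ 0.501 -0.313]]
side [-0.048  0.633  1.436]
scanner 0.91 [380. 163.] 827 [[ 0.491 -0.321]]
scanner 0.69 [238. 323.] 627 [[0.395 0.38 ]]
slide_box 0.83 [209. 220.] 818 [[0.705 0.23 ]]
barcode 0.78 [212. 222.] 836 [[0.695 0.227]]
barcode 0.57 [236. 322.] 743 [[0.401 0.382]]
tip_box 0.96 [302. 155.] 1087 [[ 0.688 -0.154]]
tip_box 0.16 [380. 162.] 767 [[ 0.492 -0.324]]
petri 0.86 [183. 300.] 325 [[0.55  0.448]]
petri 0.24 [382. 158.] 846 [[ 0.499 -0.342]]
well_plate 0.88 [234. 322.] 758 [[0.403 0.385]]
can 0.68 [181. 254.] 285 [[0.672 0.363]]
can 0.55 [211. 221.] 779 [[0.699 0.227]]
window 0.62 [379. 161.] 779 [[ 0.497 -0.326]]
trigger 0.56 [375. 159.] 79 [[ 0.512 -0.323]]
```

View pics/scene.png

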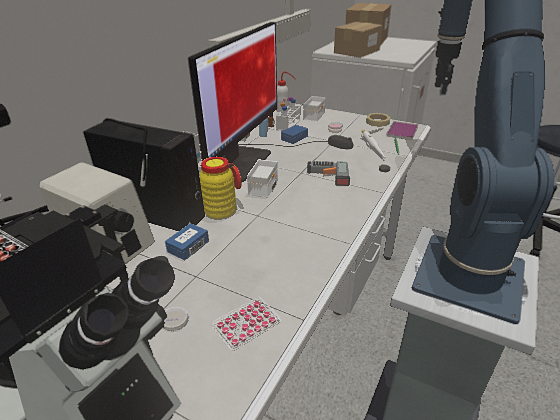

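View pics/side.png

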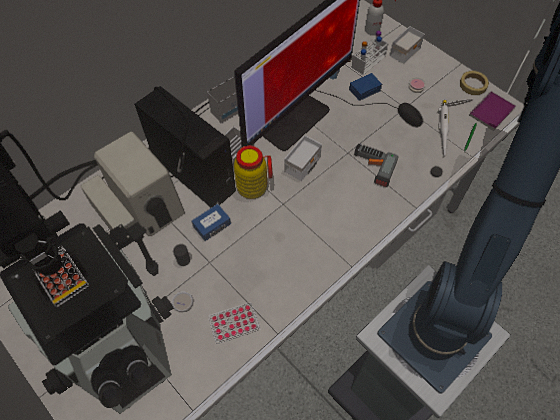

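Request:
{"api": "carry_out", "payload": {"rows": [{"grip":0.085,"x":0.05,"y":-0.034,"z":-0.01},{"grip":0.085,"x":0.05,"y":-0.034,"z":-0.01},{"grip":0.085,"x":0.05,"y":-0.034,"z":-0.01},{"grip":0.085,"x":0.05,"y":-0.034,"z":-0.01},{"grip":0.085,"x":0.05,"y":-0.034,"z":-0.01}]}}

```text
$.rows[0]: bad value
```

```bash
python3 - <<'E'
from h import *
s=sense();print(s['clock'],np.round(s['tool_pos'],4),np.round(s['eef_rot'],4))
c=cal('wrist');im=get_image('wrist');save('w1',im);print(ray(c,[[280,210]]), onz(c,[[0,0],[560,0],[560,420],[0,420]],.017))
for t in ['scanner','window','trigger','grip_mid','trigger_face']:
    for r in regions_of('wrist',t)[:2]: print(t,round(r['conf'],2),np.round(r['xy']),r['region'].sum(),np.round(onz(c,[r['xy']],.017),3))
E
```

```text
1.0 [ 0.237  -0.632   0.2313] [3.1416 0.     0.3588]
(array([ 0.3161196 , -0.6017405 ,  0.37342588]), array([[-0.30657891, -0.11492451, -0.94488388]])) [[ 0.30938719 -0.30593842]
 [ 0.50528483 -0.82767521]
 [ 0.02477024 -1.19222572]
 [-0.29474312 -0.34844833]]
```

View pics/w1.png

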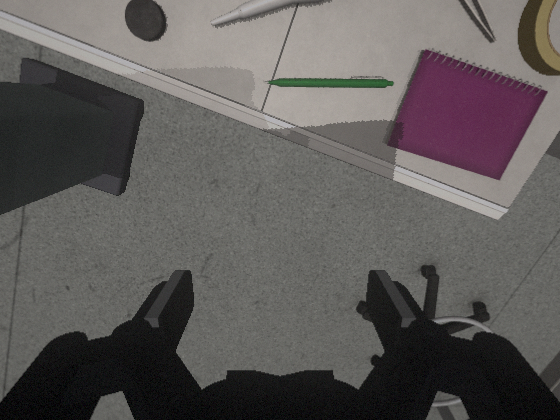

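The wrist picture shows only the table edge, a pen and a notebook (top); the move was refused, probably because every key is needed.

Request:
{"api": "carry_out", "payload": {"rows": [{"grip":0.085,"x":0.05,"y":-0.034,"z":-0.01,"ax":0,"ay":0,"az":0},{"grip":0.085,"x":0.05,"y":-0.034,"z":-0.01,"ax":0,"ay":0,"az":0},{"grip":0.085,"x":0.05,"y":-0.034,"z":-0.01,"ax":0,"ay":0,"az":0},{"grip":0.085,"x":0.05,"y":-0.034,"z":-0.01,"ax":0,"ay":0,"az":0},{"grip":0.085,"x":0.05,"y":-0.034,"z":-0.01,"ax":0,"ay":0,"az":0}]}}

```text
clock: 1.92
tool_pos: [0.4124, -0.3834, 0.2819]
eef_rot: [3.141, -0.0, 0.359]
wrist_force: [0.7, -0.8, -0.8]
finger_gap: 0.997
grasp_force: 0.0
```

```bash
cat > look.py <<'E'
from h import *
import sys
s=sense();print(s['clock'],np.round(s['tool_pos'],4),np.round(s['eef_rot'],4))
c=cal('wrist');im=get_image('wrist');save(sys.argv[1],im);np.savez('pics/'+sys.argv[1],im=im,K=c[0],D=c[1],r=c[2],t=c[3])
for t in sys.argv[2:]:
    for r in regions_of('wrist',t)[:2]: print(t,round(r['conf'],2),np.round(r['xy']),r['region'].sum(),np.round(onz(c,[r['xy']],.017),3))
E
python3 look.py w2 scanner window trigger
```

```text
1.925 [ 0.4124 -0.3834  0.2819] [ 3.141e+00 -4.000e-04  3.587e-01]
scanner 0.66 [260. 102.] 6176 [[ 0.485 -0.329]]
scanner 0.54 [250.  83.] 363 [[ 0.502 -0.31 ]]
window 0.65 [259. 106.] 6018 [[ 0.48  -0.329]]
trigger 0.57 [255.  84.] 320 [[ 0.503 -0.316]]
```

View pics/w2.png

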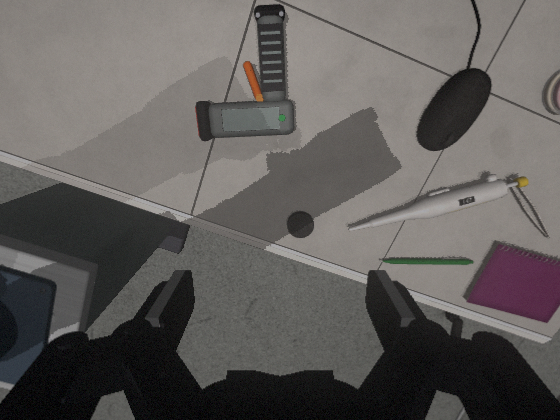

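The wrist picture shows the scanner: nose at the left (≈198,120), head back at (295,117), grip up to (270,8), orange trigger at (255,80).

```bash
cat > fit.py <<'E'
from h import *
from scipy.optimize import minimize
def box(x0,x1,y0,y1,z0,z1): return np.array([[x,y,z] for x in(x0,x1) for y in(y0,y1) for z in(z0,z1)])/1e3
SC=[box(-55,65,-21,21,0,34),box(51,65,-24,24,0,34),box(-46,-16,-121,-20,0,34),
    np.array([[-16,-24,6],[-16,-24,28],[-4,-68,6],[-4,-68,28],[0,-68,6],[0,-68,28],[-10,-24,6],[-10,-24,28]])/1e3]
SB=[box(-33,36,-49,49,0,38)]
def mask(c,parts,p):
    m=np.zeros((420,560),np.uint8);M=R.from_euler('z',p[2]).as_matrix()
    for P in parts:
        q=proj(c,P@M.T+[p[0],p[1],0]);cv2.fillConvexPoly(m,cv2.convexHull((q*16).astype(np.int32)),1,shift=4)
    return m>0
def fit(views,parts,p0):
    def cost(p):
        s=0
        for c,reg in views:
            m=mask(c,parts,p);s+=1-(m&reg).sum()/(m|reg).sum()
        return s/len(views)
    S=np.array([[0,0,0],[.02,0,0],[0,.02,0],[0,0,.25]]);best=None
    p=np.array(p0)
    for k in range(3):
        r=minimize(cost,p,method='Nelder-Mead',options=dict(initial_simplex=p+S/2**k,xatol=2e-4,fatol=1e-4));p=r.x
    return p,1-r.fun
E
python3 - <<'E'
from fit import *
c=cal('wrist');get_image('wrist');g=regions_of('wrist','scanner')[0]['region']
pts=np.array([[196,102],[201,140],[294,99],[295,134],[255,6],[285,6]]);print(np.round(onz(c,pts,.034),3))
print('scanner',fit([(c,g)],SC,[.487,-.34,1.93]))
v=[]
for n,k in [('scene',0),('side',0)]:
    get_image(n);rr=[r for r in regions_of(n,'slide_box') if 180<r['xy'][0]<220 and r['xy'][1]>200]
    if rr: v.append((cal(n),rr[0]['region']))
for y in(-.4,0,.4,.8): print('box',len(v),[fit(w,SB,[.69,.23,y]) for w in (v,)])
E
```

```text
[[ 0.458 -0.258]
 [ 0.417 -0.276]
 [ 0.503 -0.367]
 [ 0.465 -0.383]
 [ 0.577 -0.292]
 [ 0.588 -0.323]]
scanner (array([ 0.46163946, -0.3226003 ,  1.96665876]), np.float64(0.9240524996313229))
box 2 [(array([ 0.69266673,  0.22956419, -0.07495149]), np.float64(0.8632471856667194))]
box 2 [(array([ 0.69238389,  0.22957478, -0.11556166]), np.float64(0.8636964473978467))]
box 2 [(array([ 0.6942907 ,  0.23131924, -0.11829273]), np.float64(0.8621763454228131))]
box 2 [(array([ 0.69298028,  0.22900473, -0.06818145]), np.float64(0.8647735358668707))]
```

Request:
{"api": "carry_out", "payload": {"rows": [{"grip":0.085,"x":0.0665,"y":-0.0645,"z":0,"ax":0,"ay":0,"az":0},{"grip":0.085,"x":0,"y":0,"z":0,"ax":0,"ay":0,"az":-10},{"grip":0.085,"x":0,"y":0,"z":0,"ax":0,"ay":0,"az":-10},{"grip":0.085,"x":0,"y":0,"z":0,"ax":0,"ay":0,"az":-10},{"grip":0.085,"x":0,"y":0,"z":0,"ax":0,"ay":0,"az":-10}]}}

```text
clock: 3.05
tool_pos: [0.4377, -0.3292, 0.2811]
eef_rot: [-3.141, 0.0, 1.061]
wrist_force: [0.3, -0.4, 0.1]
finger_gap: 0.991
grasp_force: 0.0
```

Request:
{"api": "carry_out", "payload": {"rows": [{"grip":0.085,"x":0,"y":0,"z":0.015,"ax":0,"ay":0,"az":-10},{"grip":0.085,"x":0,"y":0,"z":0.015,"ax":0,"ay":0,"az":-10},{"grip":0.085,"x":0,"y":0,"z":0.015,"ax":0,"ay":0,"az":-10},{"grip":0.085,"x":0,"y":0,"z":0.015,"ax":0,"ay":0,"az":-10},{"grip":0.085,"x":0,"y":0,"z":0.015,"ax":0,"ay":0,"az":-10}]}}

```text
clock: 3.68
tool_pos: [0.4376, -0.3293, 0.2056]
eef_rot: [-3.141, -0.0, 1.934]
wrist_force: [-0.6, 0.2, 0.2]
finger_gap: 0.996
grasp_force: 0.0
```

```bash
python3 - <<'E'
from fit import *
s=sense();print(s['clock'],np.round(s['tool_pos'],4),np.round(s['eef_rot'],4),np.round(s['q'],2))
c=cal('wrist');save('w3',get_image('wrist'))
for r in regions_of('wrist','scanner')[:2]:
    print(r['conf'],r['xy'],r['region'].sum(),fit([(c,r['region'])],SC,[.4616,-.3226,1.967]))
E
```

```text
3.675 [ 0.4376 -0.3293  0.2056] [-3.1415e+00 -2.0000e-04  1.9338e+00] [ 0.83  0.43 -0.39  1.8   0.19  0.95  0.72]
0.95 [315.9, 199.0] 7613 (array([ 0.46023072, -0.32149555,  1.96022173]), np.float64(0.9127089094625466))
```

View pics/w3.png

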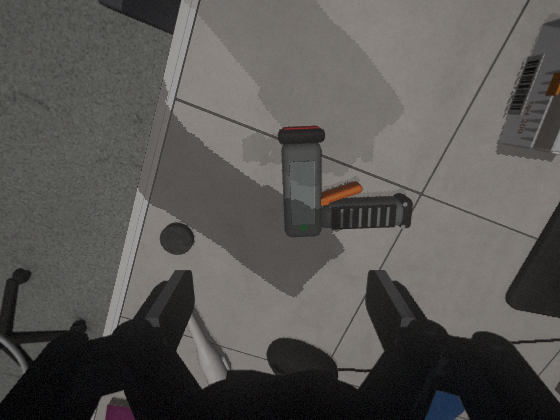

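Scanner seen at head (302,190), nose up at (302,132), grip to the right (405,210); the fit agrees with the first view.

Request:
{"api": "carry_out", "payload": {"rows": [{"grip":0.085,"x":0.0235,"y":0.0235,"z":0,"ax":0,"ay":0,"az":-1.7},{"grip":0.085,"x":0,"y":0,"z":0.05,"ax":0,"ay":0,"az":0},{"grip":0.085,"x":0,"y":0,"z":0.05,"ax":0,"ay":0,"az":0},{"grip":0.085,"x":0,"y":0,"z":0.04,"ax":0,"ay":0,"az":0},{"grip":0.085,"x":0,"y":0,"z":0.03,"ax":0,"ay":0,"az":0}]}}

```text
clock: 4.4
tool_pos: [0.4516, -0.2989, 0.0351]
eef_rot: [-3.141, -0.0, 1.954]
wrist_force: [0.5, -0.1, -0.2]
finger_gap: 0.996
grasp_force: 0.0
```

Request:
{"api": "carry_out", "payload": {"rows": [{"grip":0.085,"x":0,"y":0,"z":0.02,"ax":0,"ay":0,"az":0},{"grip":0.085,"x":0,"y":0,"z":0.009,"ax":0,"ay":0,"az":0},{"grip":0.03,"x":0,"y":0,"z":0,"ax":0,"ay":0,"az":0},{"grip":0.03,"x":0,"y":0,"z":0,"ax":0,"ay":0,"az":0},{"grip":0.03,"x":0,"y":0,"z":0,"ax":0,"ay":0,"az":0}], "force": 30}}

```text
clock: 5.03
tool_pos: [0.4523, -0.2988, 0.0083]
eef_rot: [3.141, 0.001, 1.959]
wrist_force: [-0.5, -0.4, 6.1]
finger_gap: 0.488
grasp_force: 31.2
```

Request:
{"api": "carry_out", "payload": {"rows": [{"grip":0.03,"x":0,"y":0,"z":0,"ax":0,"ay":0,"az":0},{"grip":0.03,"x":0,"y":0,"z":0,"ax":0,"ay":0,"az":0},{"grip":0.03,"x":0,"y":0,"z":0,"ax":0,"ay":0,"az":0},{"grip":0.03,"x":0,"y":0,"z":0,"ax":0,"ay":0,"az":0},{"grip":0.03,"x":0,"y":0,"z":0,"ax":0,"ay":0,"az":0}]}}

```text
clock: 5.65
tool_pos: [0.4523, -0.2988, 0.0083]
eef_rot: [3.141, 0.001, 1.959]
wrist_force: [-0.6, -0.6, 6.8]
finger_gap: 0.487
grasp_force: 31.4
```

Request:
{"api": "carry_out", "payload": {"rows": [{"grip":0.03,"x":0,"y":0,"z":-0.03,"ax":0,"ay":0,"az":0},{"grip":0.03,"x":0,"y":0,"z":-0.05,"ax":0,"ay":0,"az":0},{"grip":0.03,"x":0,"y":0,"z":-0.05,"ax":0,"ay":0,"az":7.6},{"grip":0.03,"x":0,"y":0,"z":0,"ax":0,"ay":0,"az":10},{"grip":0.03,"x":0,"y":0,"z":0,"ax":0,"ay":0,"az":10}], "force": 45}}

```text
clock: 6.28
tool_pos: [0.4519, -0.2985, 0.1385]
eef_rot: [3.14, 0.001, 1.471]
wrist_force: [-1.1, -0.0, -2.2]
finger_gap: 0.481
grasp_force: 47.5
```

Request:
{"api": "carry_out", "payload": {"rows": [{"grip":0.03,"x":0,"y":0,"z":0,"ax":0,"ay":0,"az":10},{"grip":0.03,"x":0,"y":0,"z":0,"ax":0,"ay":0,"az":10},{"grip":0.03,"x":0,"y":0,"z":0,"ax":0,"ay":0,"az":10},{"grip":0.03,"x":0,"y":0,"z":0,"ax":0,"ay":0,"az":10},{"grip":0.03,"x":0,"y":0,"z":0,"ax":0,"ay":0,"az":10}]}}

```text
clock: 6.9
tool_pos: [0.4518, -0.2981, 0.1376]
eef_rot: [-3.142, -0.0, 0.599]
wrist_force: [0.6, -0.2, -1.5]
finger_gap: 0.48
grasp_force: 47.6
```

Request:
{"api": "carry_out", "payload": {"rows": [{"grip":0.03,"x":0,"y":0,"z":0,"ax":0,"ay":0,"az":10},{"grip":0.03,"x":0,"y":0,"z":0,"ax":0,"ay":0,"az":10},{"grip":0.03,"x":0,"y":0,"z":0,"ax":0,"ay":0,"az":10},{"grip":0.03,"x":0,"y":0,"z":0,"ax":0,"ay":0,"az":10},{"grip":0.03,"x":0,"y":0,"z":0,"ax":0,"ay":0,"az":0}]}}

```text
clock: 7.52
tool_pos: [0.4519, -0.298, 0.1375]
eef_rot: [-3.142, -0.0, -0.092]
wrist_force: [-0.2, 0.3, -1.7]
finger_gap: 0.483
grasp_force: 47.5
```

Request:
{"api": "carry_out", "payload": {"rows": [{"grip":0.03,"x":-0.002,"y":-0.054,"z":-0.019,"ax":0,"ay":0,"az":0},{"grip":0.03,"x":-0.002,"y":-0.054,"z":-0.019,"ax":0,"ay":0,"az":0},{"grip":0.03,"x":-0.002,"y":-0.054,"z":-0.019,"ax":0,"ay":0,"az":0},{"grip":0.03,"x":-0.002,"y":-0.054,"z":-0.019,"ax":0,"ay":0,"az":0},{"grip":0.03,"x":-0.002,"y":-0.054,"z":-0.019,"ax":0,"ay":0,"az":0}]}}

```text
clock: 8.15
tool_pos: [0.4669, -0.0269, 0.2333]
eef_rot: [3.142, -0.001, -0.089]
wrist_force: [0.6, 0.0, -1.3]
finger_gap: 0.478
grasp_force: 47.5
```

Request:
{"api": "carry_out", "payload": {"rows": [{"grip":0.03,"x":-0.002,"y":-0.054,"z":-0.019,"ax":0,"ay":0,"az":0},{"grip":0.03,"x":-0.002,"y":-0.054,"z":-0.019,"ax":0,"ay":0,"az":0},{"grip":0.03,"x":-0.002,"y":-0.054,"z":-0.019,"ax":0,"ay":0,"az":0},{"grip":0.03,"x":-0.002,"y":-0.054,"z":-0.019,"ax":0,"ay":0,"az":0},{"grip":0.03,"x":-0.002,"y":-0.054,"z":-0.019,"ax":0,"ay":0,"az":0}]}}

```text
clock: 8.78
tool_pos: [0.4821, 0.2427, 0.3283]
eef_rot: [-3.142, -0.001, -0.089]
wrist_force: [0.4, 0.2, -1.7]
finger_gap: 0.485
grasp_force: 47.5
```

```bash
cat > lb.py <<'E'
from fit import *
import sys
s=sense();print(s['clock'],np.round(s['tool_pos'],4),np.round(s['eef_rot'],4),np.round(s['q'],2))
c=cal('wrist');save(sys.argv[1],get_image('wrist'))
for r in regions_of('wrist','slide_box')[:2]:
    print(r['conf'],r['xy'],r['region'].sum(),fit([(c,r['region'])],SB,[.693,.23,-.09]))
E
python3 lb.py w4
```

```text
8.775 [0.4821 0.2427 0.3283] [-3.1415e+00 -9.0000e-04 -8.8900e-02] [-0.64  0.3   0.12  1.64 -0.04  1.2  -2.17]
0.57 [275.6, 16.1] 2407 (array([ 0.69404029,  0.23213298, -0.07607055]), np.float64(0.9736842105263158))
```

View pics/w4.png

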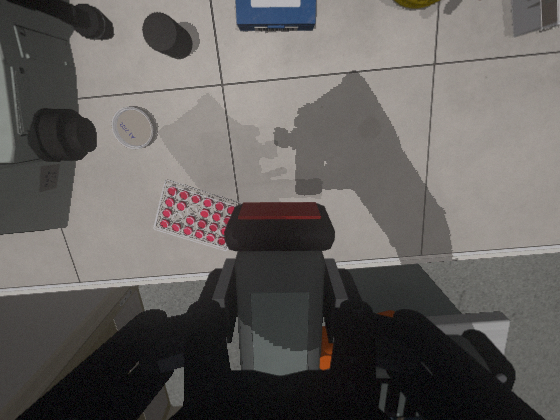

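The slide box stands at the top middle (276,16), its front edge at row ~28 across columns 237–316; the held scanner's nose at (280,212) points squarely at it.

Request:
{"api": "carry_out", "payload": {"rows": [{"grip":0.03,"x":0.0285,"y":-0.0025,"z":0.04,"ax":0,"ay":0,"az":0},{"grip":0.03,"x":0.0285,"y":-0.0028,"z":0.04,"ax":0,"ay":0,"az":0},{"grip":0.03,"x":0,"y":0,"z":0.055,"ax":0,"ay":0,"az":0},{"grip":0.03,"x":0,"y":0,"z":0.055,"ax":0,"ay":0,"az":0},{"grip":0.03,"x":0,"y":0,"z":0.05,"ax":0,"ay":0,"az":0}]}}

```text
clock: 9.5
tool_pos: [0.5392, 0.2408, 0.0856]
eef_rot: [-3.141, 0.0, -0.089]
wrist_force: [0.6, 0.7, -1.6]
finger_gap: 0.483
grasp_force: 47.5
```

Request:
{"api": "carry_out", "payload": {"rows": [{"grip":0.03,"x":0,"y":0,"z":0.035,"ax":0,"ay":0,"az":0},{"grip":0.03,"x":0,"y":0,"z":0.025,"ax":0,"ay":0,"az":0},{"grip":0.03,"x":0,"y":0,"z":0.01,"ax":0,"ay":0,"az":0},{"grip":0.03,"x":0,"y":0,"z":0.005,"ax":0,"ay":0,"az":0},{"grip":0.03,"x":0,"y":0,"z":0,"ax":0,"ay":0,"az":0}]}}

```text
clock: 10.12
tool_pos: [0.5399, 0.2413, 0.0129]
eef_rot: [-3.141, -0.001, -0.093]
wrist_force: [-0.7, 0.3, -1.5]
finger_gap: 0.485
grasp_force: 47.4
```

Request:
{"api": "carry_out", "payload": {"rows": [{"grip":0.03,"x":0,"y":0,"z":0.003,"ax":0,"ay":0,"az":0},{"grip":0.03,"x":0,"y":0,"z":0.002,"ax":0,"ay":0,"az":0},{"grip":0.03,"x":0,"y":0,"z":0,"ax":0,"ay":0,"az":0},{"grip":0.044,"x":0,"y":0,"z":0,"ax":0,"ay":0,"az":0},{"grip":0.06,"x":0,"y":0,"z":0,"ax":0,"ay":0,"az":0}], "force": 20}}

```text
clock: 10.75
tool_pos: [0.5396, 0.2413, 0.0075]
eef_rot: [-3.141, -0.0, -0.093]
wrist_force: [0.1, 0.4, 0.3]
finger_gap: 0.696
grasp_force: 0.0
```

Request:
{"api": "carry_out", "payload": {"rows": [{"grip":0.085,"x":0,"y":0,"z":0,"ax":0,"ay":0,"az":0},{"grip":0.085,"x":0,"y":0,"z":0,"ax":0,"ay":0,"az":0},{"grip":0.085,"x":0,"y":0,"z":0,"ax":0,"ay":0,"az":0},{"grip":0.085,"x":0,"y":0,"z":-0.02,"ax":0,"ay":0,"az":0},{"grip":0.085,"x":0,"y":0,"z":-0.05,"ax":0,"ay":0,"az":0}]}}

```text
clock: 11.38
tool_pos: [0.538, 0.2405, 0.0761]
eef_rot: [3.139, 0.004, -0.093]
wrist_force: [0.2, 0.3, -0.2]
finger_gap: 0.998
grasp_force: 0.0
```

Request:
{"api": "carry_out", "payload": {"rows": [{"grip":0.085,"x":0,"y":0,"z":-0.06,"ax":0,"ay":0,"az":0},{"grip":0.085,"x":0,"y":0,"z":-0.04,"ax":0,"ay":0,"az":0},{"grip":0.085,"x":0,"y":0,"z":0,"ax":0,"ay":0,"az":-10},{"grip":0.085,"x":0,"y":0,"z":0,"ax":0,"ay":0,"az":-10},{"grip":0.085,"x":0,"y":0,"z":0,"ax":0,"ay":0,"az":-10}]}}

```text
clock: 12.0
tool_pos: [0.5394, 0.2411, 0.1774]
eef_rot: [3.142, -0.0, 0.436]
wrist_force: [0.3, 0.3, 0.2]
finger_gap: 0.989
grasp_force: 0.0
```

Request:
{"api": "carry_out", "payload": {"rows": [{"grip":0.085,"x":0,"y":0,"z":0,"ax":0,"ay":0,"az":-10},{"grip":0.085,"x":0,"y":0,"z":0,"ax":0,"ay":0,"az":-10},{"grip":0.085,"x":0,"y":0,"z":0,"ax":0,"ay":0,"az":-10},{"grip":0.085,"x":0,"y":0,"z":0,"ax":0,"ay":0,"az":-10},{"grip":0.085,"x":0,"y":0,"z":0,"ax":0,"ay":0,"az":-10}]}}

```text
clock: 12.62
tool_pos: [0.5394, 0.241, 0.1773]
eef_rot: [-3.142, 0.0, 1.309]
wrist_force: [-0.3, 0.6, -0.7]
finger_gap: 0.992
grasp_force: 0.0
```

Request:
{"api": "carry_out", "payload": {"rows": [{"grip":0.085,"x":0,"y":0,"z":0,"ax":0,"ay":0,"az":-10},{"grip":0.085,"x":-0.05,"y":0,"z":0,"ax":0,"ay":0,"az":0},{"grip":0.085,"x":-0.04,"y":0.03,"z":0,"ax":0,"ay":0,"az":0},{"grip":0.085,"x":0,"y":0,"z":0,"ax":0,"ay":0,"az":0},{"grip":0.085,"x":0,"y":0,"z":0,"ax":0,"ay":0,"az":0}]}}

```text
clock: 13.25
tool_pos: [0.5608, 0.1491, 0.1772]
eef_rot: [-3.141, -0.0, 1.477]
wrist_force: [0.1, 1.0, -0.4]
finger_gap: 0.998
grasp_force: 0.0
```

```bash
cat > ls.py <<'E'
from fit import *
import sys
s=sense();print(s['clock'],np.round(s['tool_pos'],4),np.round(s['eef_rot'],4),np.round(s['q'],2))
c=cal('wrist');save(sys.argv[1],get_image('wrist'))
B=np.array([.693,.231]);
for r in regions_of('wrist','scanner')[:1]:
    p,q=fit([(c,r['region'])],SC,[.515,.244,-.085]);print(r['conf'],np.round(r['xy']),p,q)
    M=R.from_euler('z',p[2]).as_matrix()[:2,:2];bc=B-.033*np.array([np.cos(.08),-np.sin(.08)])
    print('barcode in window',M.T@(bc-p[:2])-[.0665,0])
    g=p[:2]+M@[-.031,-.052];t=s['tool_pos'];T=R.from_euler('xyz',s['eef_rot']).as_matrix()
    print('grip_mid',g,'tool shift',T.T@(np.r_[g,.008]-t),'az',-np.degrees(p[2]+np.pi/2-s['eef_rot'][2]))
for r in regions_of('wrist','slide_box')[:1]:
    print(r['conf'],r['xy'],fit([(c,r['region'])],SB,[.693,.23,-.09]))
E
python3 ls.py w5
```

```text
13.25 [0.5608 0.1491 0.1772] [-3.1412e+00 -5.0000e-04  1.4772e+00] [-0.13  0.5  -0.32  1.76  0.19  0.91 -0.62]
0.64 [204. 111.] [ 0.51456625  0.2436722  -0.09265937] 0.9004314355807461
barcode in window [0.07934347 0.00347432]
grip_mid [0.47888784 0.1947636 ] tool shift [ 0.03774116 -0.08577413  0.1692989 ] az -0.05642794630064127
0.72 [419.0, 88.6] (array([ 0.68927649,  0.22984417, -0.07697056]), np.float64(0.9300158255670828))
```

View pics/w5.png

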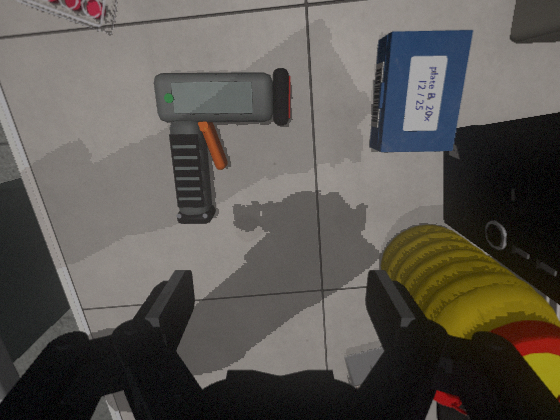

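The scanner lies aimed, nose at (285,97), facing the box's barcode front at (377,92); grip at (190,170), trigger (212,147). Fit: barcode 79 mm ahead, 3 mm off the beam.

Request:
{"api": "carry_out", "payload": {"rows": [{"grip":0.085,"x":0.019,"y":-0.041,"z":0,"ax":0,"ay":0,"az":0},{"grip":0.085,"x":0.0187,"y":-0.0413,"z":0,"ax":0,"ay":0,"az":0},{"grip":0.085,"x":0,"y":0,"z":0.05,"ax":0,"ay":0,"az":0},{"grip":0.085,"x":0,"y":0,"z":0.04,"ax":0,"ay":0,"az":0},{"grip":0.085,"x":0,"y":0,"z":0.03,"ax":0,"ay":0,"az":0}], "force": 25}}

```text
clock: 14.02
tool_pos: [0.4816, 0.195, 0.056]
eef_rot: [-3.141, -0.0, 1.48]
wrist_force: [-0.1, -0.3, -0.3]
finger_gap: 0.993
grasp_force: 0.0
```

Request:
{"api": "carry_out", "payload": {"rows": [{"grip":0.085,"x":0,"y":0,"z":0.025,"ax":0,"ay":0,"az":0},{"grip":0.085,"x":0,"y":0,"z":0.015,"ax":0,"ay":0,"az":0},{"grip":0.085,"x":0,"y":0,"z":0.007,"ax":0,"ay":0,"az":0},{"grip":0.085,"x":0,"y":0,"z":0,"ax":0,"ay":0,"az":0},{"grip":0.065,"x":0,"y":0,"z":0,"ax":0,"ay":0,"az":0}]}}

```text
clock: 14.65
tool_pos: [0.483, 0.1942, 0.011]
eef_rot: [3.141, -0.001, 1.477]
wrist_force: [-0.8, 0.4, 1.4]
finger_gap: 0.81
grasp_force: 0.0
```

Request:
{"api": "carry_out", "payload": {"rows": [{"grip":0.055,"x":0,"y":0,"z":0,"ax":0,"ay":0,"az":0},{"grip":0.045,"x":0,"y":0,"z":0,"ax":0,"ay":0,"az":0},{"grip":0.032,"x":0,"y":0,"z":0,"ax":0,"ay":0,"az":0},{"grip":0.032,"x":0,"y":0,"z":0,"ax":0,"ay":0,"az":0},{"grip":0.032,"x":0,"y":0,"z":0,"ax":0,"ay":0,"az":0}]}}

```text
clock: 15.28
tool_pos: [0.4805, 0.1937, 0.011]
eef_rot: [-3.139, 0.001, 1.478]
wrist_force: [-8.5, -0.6, 13.9]
finger_gap: 0.438
grasp_force: 25.0
```

Request:
{"api": "carry_out", "payload": {"rows": [{"grip":0.032,"x":0,"y":0,"z":0,"ax":0,"ay":0,"az":0},{"grip":0.032,"x":0,"y":0,"z":0,"ax":0,"ay":0,"az":0},{"grip":0.032,"x":0,"y":0,"z":0,"ax":0,"ay":0,"az":0},{"grip":0.032,"x":0,"y":0,"z":0,"ax":0,"ay":0,"az":0},{"grip":0.032,"x":0,"y":0,"z":0,"ax":0,"ay":0,"az":0}]}}

```text
clock: 15.9
tool_pos: [0.4805, 0.1937, 0.011]
eef_rot: [-3.139, 0.001, 1.478]
wrist_force: [-9.2, -1.2, 13.6]
finger_gap: 0.435
grasp_force: 25.0
```

Opening 37 mm means the trigger is home; holding.

Request:
{"api": "carry_out", "payload": {"rows": [{"grip":0.032,"x":0,"y":0,"z":0,"ax":0,"ay":0,"az":0},{"grip":0.032,"x":0,"y":0,"z":0,"ax":0,"ay":0,"az":0},{"grip":0.032,"x":0,"y":0,"z":0,"ax":0,"ay":0,"az":0},{"grip":0.032,"x":0,"y":0,"z":0,"ax":0,"ay":0,"az":0},{"grip":0.032,"x":0,"y":0,"z":0,"ax":0,"ay":0,"az":0}]}}

```text
clock: 16.52
tool_pos: [0.4806, 0.1937, 0.011]
eef_rot: [-3.139, 0.001, 1.478]
wrist_force: [-8.5, -0.7, 14.8]
finger_gap: 0.437
grasp_force: 25.0
```

Request:
{"api": "carry_out", "payload": {"rows": [{"grip":0.032,"x":0,"y":0,"z":0,"ax":0,"ay":0,"az":0},{"grip":0.032,"x":0,"y":0,"z":0,"ax":0,"ay":0,"az":0},{"grip":0.032,"x":0,"y":0,"z":0,"ax":0,"ay":0,"az":0},{"grip":0.032,"x":0,"y":0,"z":0,"ax":0,"ay":0,"az":0},{"grip":0.032,"x":0,"y":0,"z":0,"ax":0,"ay":0,"az":0}]}}

```text
clock: 17.15
tool_pos: [0.4806, 0.1937, 0.011]
eef_rot: [-3.139, 0.001, 1.478]
wrist_force: [-8.9, -0.7, 13.7]
finger_gap: 0.437
grasp_force: 25.0
```

```bash
python3 ls.py w6
```

```text
17.15 [0.4806 0.1937 0.011 ] [-3.1393e+00  1.3000e-03  1.4780e+00] [-0.32  0.66 -0.23  2.06  0.32  0.45 -0.89]
0.9 [315. 189.] [ 0.51417412  0.24410158 -0.09140353] 0.8340620806095502
barcode in window [0.0797774  0.00289937]
grip_mid [0.47855716 0.19514822] tool shift [ 0.00125926 -0.00215385  0.00299852] az -0.07828741841964226
```

View pics/w6.png

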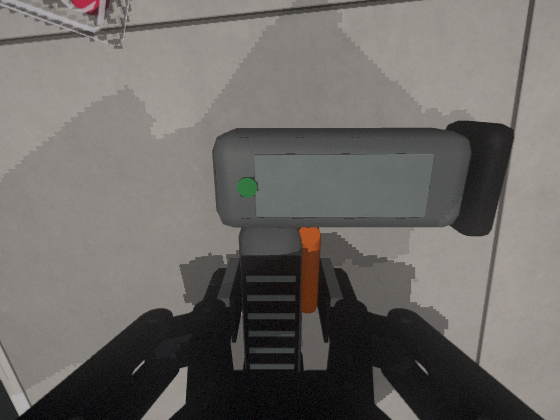

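The trigger (310,270) lies flush along the grip between the fingers, the scanner flat and still aimed. It has been held for about 2 s, so I release.

Request:
{"api": "carry_out", "payload": {"rows": [{"grip":0.042,"x":0,"y":0,"z":0,"ax":0,"ay":0,"az":0},{"grip":0.05,"x":0,"y":0,"z":0,"ax":0,"ay":0,"az":0},{"grip":0.07,"x":0,"y":0,"z":0,"ax":0,"ay":0,"az":0},{"grip":0.085,"x":0,"y":0,"z":0,"ax":0,"ay":0,"az":0},{"grip":0.085,"x":0,"y":0,"z":0,"ax":0,"ay":0,"az":0}]}}

```text
clock: 17.92
tool_pos: [0.4826, 0.194, 0.0103]
eef_rot: [3.142, -0.0, 1.478]
wrist_force: [0.4, 0.2, 0.3]
finger_gap: 0.998
grasp_force: 0.0
```

Request:
{"api": "carry_out", "payload": {"rows": [{"grip":0.085,"x":0,"y":0,"z":0,"ax":0,"ay":0,"az":0},{"grip":0.085,"x":0,"y":0,"z":-0.02,"ax":0,"ay":0,"az":0},{"grip":0.085,"x":0,"y":0,"z":-0.05,"ax":0,"ay":0,"az":0},{"grip":0.085,"x":0,"y":0,"z":-0.06,"ax":0,"ay":0,"az":0},{"grip":0.085,"x":0,"y":0,"z":-0.06,"ax":0,"ay":0,"az":0}]}}

```text
clock: 18.55
tool_pos: [0.4822, 0.1938, 0.2022]
eef_rot: [-3.141, -0.0, 1.478]
wrist_force: [1.4, 0.5, -0.3]
finger_gap: 0.993
grasp_force: 0.0
```

```bash
python3 ls.py w7
```

```text
18.55 [0.4822 0.1938 0.2022] [-3.1412 -0.      1.4777] [-0.22  0.39 -0.36  1.88  0.17  0.9  -0.75]
0.95 [286. 150.] [ 0.51385714  0.24122682 -0.17179172] 0.8959896810506567
barcode in window [0.07889307 0.01752296]
grip_mid [0.47442416 0.19529164] tool shift [ 0.00073914 -0.00780182  0.19416828] az 4.506232530299389
0.74 [294.8, 184.3] (array([ 0.693,  0.23 , -0.09 ]), np.float64(0.0))
```

View pics/w7.png

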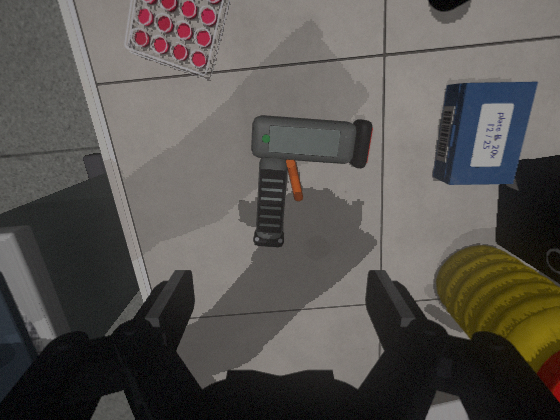

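The release turned the scanner a few degrees (nose now (365,144), barcode at (445,133)): by the fit the barcode is 17 mm off the beam, too near the 22 mm limit. There is time, so I take the head again and turn it back.

Request:
{"api": "carry_out", "payload": {"rows": [{"grip":0.085,"x":0.024,"y":0.026,"z":0,"ax":0,"ay":0,"az":0},{"grip":0.085,"x":0.024,"y":0.026,"z":0,"ax":0,"ay":0,"az":0},{"grip":0.085,"x":0,"y":0,"z":0,"ax":0,"ay":0,"az":10},{"grip":0.085,"x":0,"y":0,"z":0,"ax":0,"ay":0,"az":10},{"grip":0.085,"x":0,"y":0,"z":0,"ax":0,"ay":0,"az":10}]}}

```text
clock: 19.32
tool_pos: [0.5382, 0.2365, 0.1987]
eef_rot: [-3.14, 0.002, 0.948]
wrist_force: [0.4, -0.2, -0.5]
finger_gap: 0.993
grasp_force: 0.0
```

Request:
{"api": "carry_out", "payload": {"rows": [{"grip":0.085,"x":0,"y":0,"z":0,"ax":0,"ay":0,"az":10},{"grip":0.085,"x":0,"y":0,"z":0,"ax":0,"ay":0,"az":10},{"grip":0.085,"x":0,"y":0,"z":0,"ax":0,"ay":0,"az":10},{"grip":0.085,"x":0,"y":0,"z":0,"ax":0,"ay":0,"az":10},{"grip":0.085,"x":0,"y":0,"z":0,"ax":0,"ay":0,"az":10}]}}

```text
clock: 19.95
tool_pos: [0.5381, 0.2365, 0.1988]
eef_rot: [3.14, 0.002, 0.076]
wrist_force: [0.2, 0.3, -0.2]
finger_gap: 0.993
grasp_force: 0.0
```

Request:
{"api": "carry_out", "payload": {"rows": [{"grip":0.085,"x":0,"y":0,"z":0,"ax":0,"ay":0,"az":10},{"grip":0.085,"x":0,"y":0,"z":0,"ax":0,"ay":0,"az":4.5},{"grip":0.085,"x":0,"y":0,"z":0,"ax":0,"ay":0,"az":0},{"grip":0.085,"x":0,"y":0,"z":0,"ax":0,"ay":0,"az":0},{"grip":0.085,"x":0,"y":0,"z":0,"ax":0,"ay":0,"az":0}]}}

```text
clock: 20.58
tool_pos: [0.5387, 0.2368, 0.2]
eef_rot: [3.141, 0.0, -0.171]
wrist_force: [0.8, -0.2, 0.5]
finger_gap: 0.998
grasp_force: 0.0
```

```bash
python3 ls.py w8
```

```text
20.575 [0.5387 0.2368 0.2   ] [ 3.1413e+00  4.0000e-04 -1.7090e-01] [-0.56  0.48  0.1   1.72 -0.05  0.95 -2.18]
0.82 [293. 223.] [ 0.51552352  0.24256761 -0.17782554] 0.9055280029031088
barcode in window [0.07738176 0.01678549]
grip_mid [0.4758141 0.1968712] tool shift [-0.05511152  0.0499624   0.19205778] az -89.60143978273
0.91 [257.7, 31.2] (array([ 0.69323662,  0.2300532 , -0.07591802]), np.float64(0.9835027055562887))
```

Request:
{"api": "carry_out", "payload": {"rows": [{"grip":0.085,"x":0,"y":0,"z":0.055,"ax":0,"ay":0,"az":0},{"grip":0.085,"x":0,"y":0,"z":0.055,"ax":0,"ay":0,"az":0},{"grip":0.085,"x":0,"y":0,"z":0.04,"ax":0,"ay":0,"az":0},{"grip":0.085,"x":0,"y":0,"z":0.025,"ax":0,"ay":0,"az":0},{"grip":0.085,"x":0,"y":0,"z":0.012,"ax":0,"ay":0,"az":0}], "force": 20}}

```text
clock: 21.35
tool_pos: [0.5383, 0.2366, 0.012]
eef_rot: [3.141, 0.001, -0.172]
wrist_force: [0.7, -0.5, -0.3]
finger_gap: 0.994
grasp_force: 0.0
```

Request:
{"api": "carry_out", "payload": {"rows": [{"grip":0.06,"x":0,"y":0,"z":0,"ax":0,"ay":0,"az":0},{"grip":0.048,"x":0,"y":0,"z":0,"ax":0,"ay":0,"az":0},{"grip":0.036,"x":0,"y":0,"z":0,"ax":0,"ay":0,"az":0},{"grip":0.036,"x":0,"y":0,"z":0,"ax":0,"ay":0,"az":0},{"grip":0.036,"x":0,"y":0,"z":0,"ax":0,"ay":0,"az":0}]}}

```text
clock: 21.98
tool_pos: [0.5396, 0.2372, 0.0147]
eef_rot: [-3.14, -0.002, -0.172]
wrist_force: [-1.0, -0.4, 6.8]
finger_gap: 0.487
grasp_force: 21.0
```

Request:
{"api": "carry_out", "payload": {"rows": [{"grip":0.036,"x":0,"y":-0.002,"z":0,"ax":0,"ay":0,"az":-2.6},{"grip":0.036,"x":0,"y":-0.0023,"z":0,"ax":0,"ay":0,"az":-2.6},{"grip":0.036,"x":0,"y":0,"z":0,"ax":0,"ay":0,"az":0},{"grip":0.036,"x":0,"y":0,"z":0,"ax":0,"ay":0,"az":0},{"grip":0.046,"x":0,"y":0,"z":0,"ax":0,"ay":0,"az":0}]}}

```text
clock: 22.6
tool_pos: [0.5398, 0.2413, 0.014]
eef_rot: [-3.141, -0.001, -0.081]
wrist_force: [0.5, -0.3, -0.9]
finger_gap: 0.538
grasp_force: 0.0
```

Request:
{"api": "carry_out", "payload": {"rows": [{"grip":0.06,"x":0,"y":0,"z":0,"ax":0,"ay":0,"az":0},{"grip":0.085,"x":0,"y":0,"z":0,"ax":0,"ay":0,"az":0},{"grip":0.085,"x":0,"y":0,"z":0,"ax":0,"ay":0,"az":0},{"grip":0.085,"x":0,"y":0,"z":0,"ax":0,"ay":0,"az":0},{"grip":0.085,"x":0,"y":0,"z":-0.03,"ax":0,"ay":0,"az":0}]}}

```text
clock: 23.22
tool_pos: [0.538, 0.2406, 0.0418]
eef_rot: [3.139, 0.004, -0.081]
wrist_force: [-0.0, 0.3, -0.4]
finger_gap: 0.994
grasp_force: 0.0
```

Request:
{"api": "carry_out", "payload": {"rows": [{"grip":0.085,"x":0,"y":0,"z":-0.05,"ax":0,"ay":0,"az":0},{"grip":0.085,"x":0,"y":0,"z":-0.05,"ax":0,"ay":0,"az":0},{"grip":0.085,"x":0,"y":0,"z":-0.05,"ax":0,"ay":0,"az":0},{"grip":0.085,"x":0,"y":0,"z":0,"ax":0,"ay":0,"az":0},{"grip":0.085,"x":0,"y":0,"z":0,"ax":0,"ay":0,"az":0}]}}

```text
clock: 23.85
tool_pos: [0.539, 0.241, 0.1929]
eef_rot: [3.141, 0.0, -0.081]
wrist_force: [-0.3, -0.4, -0.8]
finger_gap: 0.997
grasp_force: 0.0
```

```bash
python3 ls.py w9
```

```text
23.85 [0.539  0.241  0.1929] [ 3.1414e+00  4.0000e-04 -8.1000e-02] [-0.54  0.49  0.06  1.72 -0.04  0.93 -2.12]
0.9 [297. 225.] [ 0.51675581  0.2450936  -0.0865472 ] 0.8923719958202717
barcode in window [0.07730348 0.0009775 ]
grip_mid [0.481377   0.19596784] tool shift [-0.05375345  0.0495462   0.18491252] az -89.67955757026377
0.72 [280.8, 29.4] (array([ 0.69367716,  0.23044562, -0.08654804]), np.float64(0.9841801850113956))
```

View pics/w9.png

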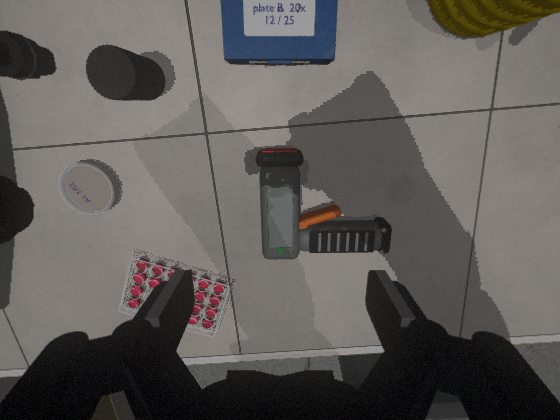

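The scanner's nose at (279,155) points squarely at the middle of the box front (280,62), with the trigger out. I hand it in.

```bash
python3 -c "from station import *;print(close_job())"
```

```text
the job is handed in; nothing more can be done
None
```

I handed the job in at about 24 s: the scanner lies flat, let go, with its trigger out, and by the last camera fit the slide box's barcode is 77 mm in front of the window and 1 mm off the beam; the trigger was held home about 2 s (37 mm opening), and since its release turned the scanner about 5°, I re-aimed it by the head before handing in; I got no verdict back.

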